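# Shut and latch the service hatch of the pump controller

## Task

The pump controller's service hatch has been left open. Swing it down, press it home against its spring buffers and, while holding it down, turn the wing knob clockwise a full quarter turn so that the tongue goes in behind the frame edge and the hatch stays shut by itself when you let go. Feel your way: neither slam the hatch against the frame nor force the tongue against it, and leave the cup and the label roll standing where they are.

Things in the scene. Friction and masses are not known exactly. Their poses are not given: they have to be found in the camera images.
- pump_box: Grey steel controller box, 210 (its x) x 250 (its y) x 95 mm high, open-topped, fixed. Origin: centre of its underside; +x points to the hinge side, away from the robot. Inside the front wall, under the hatch, runs a steel frame edge 150 mm long, 20 mm deep, its inner lip 28 mm from the box's front face. Its height was set with shims and is not measured; it differs by +-8 mm from start to start.
- hatch_hinge (a point): Centre of the hatch's hinge line, which runs along the box's y at the far side, level with the hatch's top face; 92 mm behind the box's origin, 91 mm above the worktop. The hinge is stiff: the hatch stays where it is left, and moving it slowly takes 1 to 5 N at the front edge, and about 5 N more at 0.1 m/s (it is damped).
- hatch_edge (a point): On the hatch's top face, middle of the front edge, 180 mm from the hinge line (the plate ends 6 mm farther on). x axis from edge to hinge, y along the hinge, z out of the top face. The hatch is a steel plate 5 mm thick, 232 mm wide in y, bare apart from the knob and flat hinge leaves.
- buffer_mid (a point): Midway between the tips of two upright spring buffers (14 mm across, 95 mm to either side in y), 152 mm from the hinge line. They meet the falling hatch at 0.095 rad and lift it back there if it is let go unlatched. Pressing the hatch on down at the knob takes 4 to 13 N, only 0.2 to 0.3 N more per mm, until it meets the frame edge and becomes solid.
- hatch (a joint): Hatch angle in rad, 0 = level, growing as it opens (to 1.1). The solid stop on the frame edge lies anywhere from -0.049 to +0.049. Latched and let go, the hatch springs up about 1.5 mm from the stop and hangs by its tongue, below 0.07. Over 25 N between hatch or tongue and the frame edge is forcing it.
- knob_grip (a point): Centre of the knob's wing, on the knob's axis, 22 mm above the hatch's top face, 145 mm from the hinge line. The wing is a black upright blade 10 mm thick (point x), 46 mm long (point y), standing 6 to 36 mm above the top face (point z: knob axis, out of the hatch) on a round flange 54 mm across, 6 mm high.
- tongue_tip (a point): Tip of the knob's steel tongue under the hatch, 36 mm from the knob's axis towards the wing's -y, 14 mm wide, 4 mm thick, top side 26.5 mm below the hatch's top face. It swings in under the frame edge only while the hatch is within 1.5 mm of its solid stop; higher, it runs sideways into the edge.
- knob (a joint): Knob angle in rad, 0 = open (wing parallel to the front edge, tongue to the right), growing clockwise seen from above, stop at 1.6; at 1.57 the wing points to the front edge and the tongue is fully behind the frame edge. It turns with about 0.1 N m and stays where it is left.
- cup_mid (a point): Bystander: clear sample cup, 60 mm wide and 62 mm high, standing loose; the point is its centre half-way up.
- roll_mid (a point): Bystander: roll of printed labels, 84 mm wide and 62 mm high, standing loose; the point is its centre half-way up.

How it is judged:
On the way, in this order (a step that is already met when the one before it is completed fails the run):
1. the hatch is swung down to its buffers, the knob still open (value of joint hatch below 0.14 rad and value of joint knob below 0.6 rad), for 0.1 s.
2. the knob is turned a quarter with the hatch pressed home (value of joint hatch below 0.078 rad and value of joint knob above 1.3 rad), for 0.2 s.
At the end, for the whole second after the job is handed in: The hatch is held shut by its tongue (hatch angle below 0.078 rad), the knob is turned to at least 1.3 rad, both at rest, nothing held (all of step 2 and velocity of joint hatch below 0.05 rad/s and velocity of joint knob below 0.1 rad/s); the robot touches nothing.
It fails at once if the hatch or its tongue is forced against the frame edge with more than 25 N (contact force between pump_box and strike above 25 N).
It fails at once if the cup or the label roll is shifted by more than 20 mm (distance of any of cup_mid, roll_mid from where it was at the start of the episode above 0.02 m).
It also fails if it takes over 61 s, if anything falls off the work surface, if the arm or the gripper's body presses on something with over 40 N, if the wrist force passes 120 N, or if a joint passes its speed limit or range.

## Robot

A 6-joint arm with a two-finger parallel gripper is mounted at the origin on a cart in front of the work surface, level with it; the furniture and walls round the work are solid. World frame = base frame: x ahead of the robot, y to its left, z up, the work surface at z = 0. Lengths are in m, angles in rad, forces in N, time in s.
With the tool pointing down it reaches from about 0.25 to 0.725 m from the base axis. Payload 9.7 kg.
Tool frame: the origin (TCP) lies midway between the tips of the shut fingers; the grasp point (between the pads) lies 19 mm behind it (manip.pinch_z is the z of the grasp point in the tool frame, in m); z points along the fingers, y is the line along which they close (so a half turn about z gives the same grasp; the last joint's range is limited). The gripper opens to 85 mm and grips with 20 to 120 N. Pads are 22 mm wide; open, the fingers measure 114 mm over their backs; the gripper's body (76 mm by 85 mm) begins 54 mm behind the grasp point. The pads swing forward as they close: fully open they stand 13 mm farther back than shut.
Start: joints at [1.313, 0.087, 0.176, 1.66, 0, 1.571], TCP at [0.14, 0.532, 0.231] pointing down, gripper open.
Joint ranges: [-3.13, 3.13], [-0.85, 1.81], [-1.15, 1.24], [-2.2, 2.28], [-1.44, 1.52], [-3.14, 3.14]. Speed limits (rad/s): [2.22, 2.22, 2.57, 3.14, 3.14, 3.14].

## Interface

Orientations are given as a unit quaternion [w, x, y, z].
In Python, from rig import manip, cams, order gives the robot as it stands.
- The arm moves only by the shell command python3 -m handwheel 'ROWS' [FORCE]. ROWS is JSON, a list of rows, each a list of 3 entries, a list of its own where there are three numbers: the closure in counts, from 0 (fully open) to 255 (shut), then the shift along the world's x, y, z scaled (see below), then the turn about the world's z scaled (see below). A call has 1 to 12 rows; each row shifts and turns the commanded pose from where the row before left it; what a row does not reach is not made up. The controller multiplies each number of a shift by 0.2 m and each number of a turn by 180 degrees. A row lasts 1/10 s, in which the tool goes at most 50 mm and 8.59 degrees, less where a joint would pass 70% of its speed; a pose out of reach is approached as far as the arm can. A call with a number of a shift or a turn outside -1 to 1 is refused whole. A call with a gripper value outside its range is refused whole. The fingers move at their own pace and stop on an object; FORCE is the grip in N (left out, the last holds). Time passes only in rows, so rows that do not move let the fingers close. It gives the time, the measured TCP pose, the force, the opening and the grip force at its end, in the units of the state.
- manip.read_state(): the state, without advancing time (a new reading comes with each control period).
- cams.get_image(name): name is "scene" or "top"; returns the picture (420x560x3 uint8, red, green, blue); there is no depth.
- cams.camera_model(name): a dict with "fov_y" (degrees; the focal length in pixels is half the picture's height over the tangent of half this angle, whatever the lens; pixels are square), "cx", "cy" (the principal point, pixels), "k1" (the pictures are not rectified: a ray, as slopes to the right and down, at radius r is drawn at 1 + k1 r^2 times it, then the intrinsics apply), "R" (3x3) and "t" (3): a world point X has camera coordinates R X + t. Camera axes: x right, y down, z forward; pixel columns grow to the right and rows downward; lengths in m; the calibration is good to about 2 mm. A picture is of the moment at which its call begins. camera_model takes no time and is no camera call.
- order.sign_off(): hands the job in; it is judged then, once.
The state is a dict: "t": time; "qpos": joint angles; "joint_vel": joint speeds; "joint_efforts": joint torques, N m; "ee_pos": TCP position; "tcp_rot": TCP orientation; "force": force on the tool from outside, world axes, zero at the start; "torque": the same for the moment, N m; "finger_gap": finger opening in m; "grip_force": force on a finger pad.
Only numpy, scipy, OpenCV 4.12 (cv2) and the standard library are available. Lean on these libraries where they do the work, as an engineer would, in place of code of your own. Each camera call takes 0.05 s, during which the arm holds its last target. There are 200 camera calls.

## Working session

There is one attempt and no reset: what is moved stays moved. The work goes in short steps, Python scripts to look and compute and a shell command to move; the robot and the scene stay as the last step left them, time stands still between calls to the robot, and variables do not carry over. Pictures are saved under pics/ and viewed, at most 10 in all, crops included, and the job is handed in when it is done.

```bash
mkdir -p pics; ls
python3 - <<'E'
from rig import manip,cams,order
import cv2,numpy as np
s=manip.read_state();print(s,manip.pinch_z)
ims=[]
for n in("scene","top"):
    im=cams.get_image(n);cv2.imwrite(f"pics/{n}0.png",im[...,::-1]);print(n,cams.camera_model(n))
E
```

```text
pics
{'t': 0.0, 'qpos': array([ 1.31301863e+00,  8.74580144e-02,  1.75124478e-01,  1.65978194e+00,
       -5.29816017e-05,  1.57081385e+00]), 'joint_vel': array([-0.00056142, -0.00068628, -0.00176493, -0.00032607, -0.00045797,
       -0.00148292]), 'joint_efforts': array([-9.33940682e-04, -5.20389676e+01,  4.64805579e+01,  1.61832094e-02,
       -1.56070757e-05, -2.63290156e-05]), 'ee_pos': array([0.14017   , 0.53160594, 0.23057924]), 'tcp_rot': array([-5.84999823e-05,  1.28540933e-01,  9.91703984e-01, -6.57510410e-04]), 'force': array([ 0.15550366, -0.14840862, -0.02798681]), 'torque': array([ 0.00082105, -0.03164562, -0.01515756]), 'grip_force': 0.0, 'finger_gap': 0.0856463220835291} -0.0187
scene {'fov_y': 49.92642344280157, 'cx': 278.24514351702317, 'cy': 207.5903896273371, 'k1': -0.08608175226090027, 'R': array([[ 0.57194007, -0.82013742, -0.01609857],
       [-0.40447253, -0.26488508, -0.87535014],
       [ 0.71364314,  0.50715925, -0.48322145]]), 't': array([-0.32798575,  0.28124158,  1.12064083])}
top {'fov_y': 52.141431921527584, 'cx': 291.2646953984271, 'cy': 212.71495350015738, 'k1': -0.09561626279011234, 'R': array([[ 0.02058544, -0.99972625,  0.01112025],
       [-0.99532604, -0.02154196, -0.09413829],
       [ 0.09435207, -0.0091304 , -0.99549702]]), 't': array([-0.0672288 ,  0.51677919,  1.21477207])}
```

View pics/scene0.png

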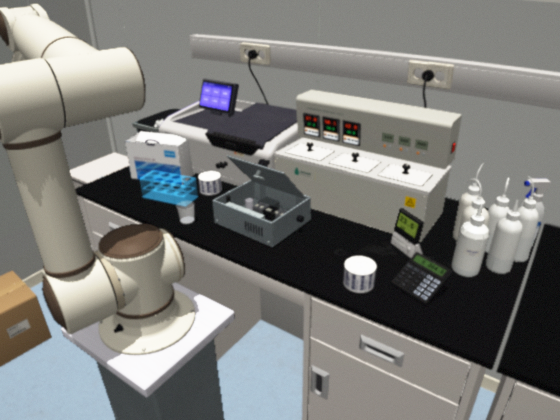

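View pics/top0.png

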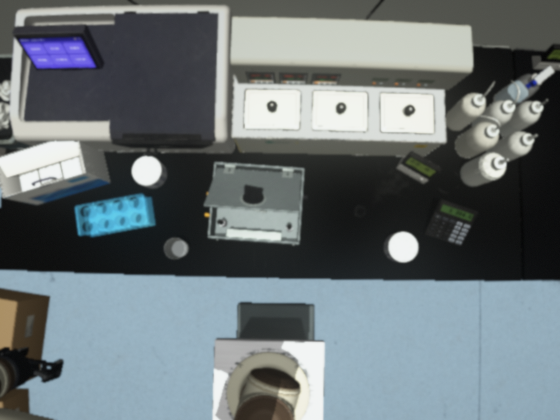

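Run:
```python
import cv2,numpy as np
a=cv2.imread("pics/scene0.png")[145:245,200:325];b=cv2.imread("pics/top0.png")[150:255,195:320]
cv2.imwrite("pics/c1.png",np.vstack([cv2.resize(x,(500,300*1 if 0 else int(500*x.shape[0]/x.shape[1])),interpolation=cv2.INTER_CUBIC) for x in(a,b)])[:820])
x=cv2.imread("pics/c1.png");h=400
cv2.imwrite("pics/c2.png",np.hstack([cv2.resize(a,(400,320),interpolation=2),cv2.resize(b,(400,336),interpolation=2)[:320]]))
```

```text
(no output)
```

View pics/c2.png

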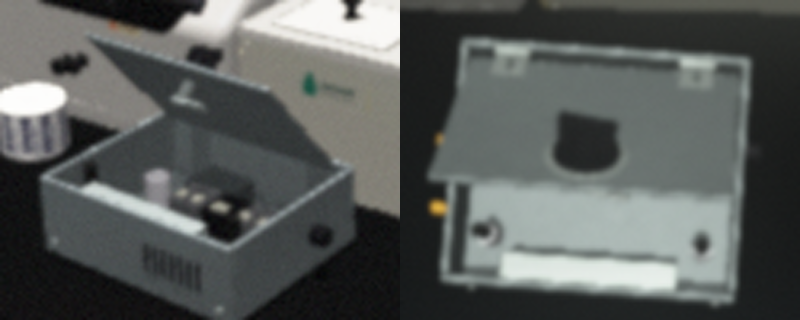

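```bash
cat > h.py <<'E'
import numpy as np,cv2
from rig import manip,cams,order
def ray(n,u,v):
    m=cams.camera_model(n);f=210/np.tan(np.radians(m["fov_y"]/2))
    K=np.array([[f,0,m["cx"]],[0,f,m["cy"]],[0,0,1]])
    p=cv2.undistortPoints(np.array([[[u,v]]],float),K,np.array([m["k1"],0,0,0]))[0,0]
    R=np.array(m["R"]);return -R.T@m["t"],R.T@np.array([p[0],p[1],1])
def plane(n,u,v,z):
    o,d=ray(n,u,v);return o+d*(z-o[2])/d[2]
def tri(a,b):
    o1,d1=ray("scene",*a);o2,d2=ray("top",*b)
    s=np.linalg.lstsq(np.c_[d1,-d2],o2-o1,rcond=None)[0]
    p,q=o1+s[0]*d1,o2+s[1]*d2;return (p+q)/2,np.linalg.norm(p-q)
E
python3 - <<'E'
from h import *
np.set_printoptions(precision=4,suppress=True)
t=[plane("top",*p,.095) for p in((213.75,162.5),(304.4,168.1),(300.3,243.75),(208.1,238.1))]
s=[plane("scene",*p,.095) for p in((213.1,200.6),(273.4,222.5),(310.3,198.75))]
print(np.array(t));print(np.array(s))
fl,fr,nr,nl=[p[:2] for p in t]
print("center",np.mean(t,0)); 
for d in(fl-nl,fr-nr): print(np.linalg.norm(d),np.degrees(np.arctan2(d[1],d[0])))
for d in(fl-fr,nl-nr): print(np.linalg.norm(d),np.degrees(np.arctan2(-d[0],d[1])))
print(tri((227.5,156.9),(204.4,205.6)),tri((284.4,172.5),(299,210.9)))
# knob
for n,u,v in(("top",176,247),("top",149,171),("top",402,247)):print(plane(n,u,v,.06))
E
```

```text
[[ 0.646   0.1612  0.095 ]
 [ 0.6356 -0.0893  0.095 ]
 [ 0.4276 -0.0819  0.095 ]
 [ 0.4374  0.1685  0.095 ]]
[[ 0.4389  0.1638  0.095 ]
 [ 0.4336 -0.0818  0.095 ]
 [ 0.6231 -0.0948  0.095 ]]
center [0.5367 0.0396 0.095 ]
0.20876818593830646 -2.016250261498895
0.2081752280387005 -2.0488403651798848
0.2506805521439715 -2.3753127671716765
0.2505591272236517 -2.2398846041061042
(array([0.5129, 0.1555, 0.2247]), np.float64(0.0031063887444723382)) (array([ 0.5041, -0.0738,  0.229 ]), np.float64(0.002017600147027661))
[0.4115 0.2644 0.06  ]
[0.6255 0.3525 0.06  ]
[ 0.4247 -0.3693  0.06  ]
```

```bash
python3 -m handwheel '[[255,[0.1,-0.1375,0.15],0.0285],[255,[0.1,-0.1375,0.15],0.0285],[255,[0.1,-0.1375,0.15],0.0285],[255,[0.1,-0.1375,0],0.0285],[255,[0.1,-0.1375,0],0.0285],[255,[0.1,-0.1375,0],0.0285],[255,[0.1,-0.1375,0],0.0285],[255,[0.1,-0.1375,0],0.0285],[255,[0.1,-0.1375,0],0.0285],[255,[0.1,-0.1375,0],0.0285],[255,[0.1,-0.1375,0],0.0285],[255,[0.1,-0.1375,0],0.0285]]'; python3 -c "
from h import *;print(manip.read_state()['qpos'])"
```

```text
t: 1.3
ee_pos: [0.3808, 0.2005, 0.3211]
tcp_rot: [-0.0, -0.399, 0.917, -0.0]
force: [1.0, 1.4, -0.1]
finger_gap: 0.0002
grip_force: 0.0
[ 4.84750722e-01 -1.41972409e-01  1.30781929e-01  1.84379390e+00
  1.36541134e-05 -3.35624709e-01]
```

```bash
python3 -m handwheel '[[255,[0.096,-0.138,0],0.0284],[255,[0.096,-0.138,0],0.0284],[255,[0.096,-0.138,0],0.0284],[255,[0.096,-0.138,0],0.0284],[255,[0.096,-0.138,0],0.0284],[255,[0.096,-0.138,0],0.0284],[255,[0.096,-0.138,0],0.0284],[255,[0.096,-0.138,0],0.0284],[255,[0,0,-0.1],0],[255,[0,0,-0.1],0],[255,[0,0,-0.1],0],[255,[0,0,0],0]]' 60
python3 - <<'E'
from h import *
print(manip.read_state()['qpos'])
a=cams.get_image("scene")[130:250,180:330];b=cams.get_image("top")[150:255,195:320]
cv2.imwrite("pics/d1.png",np.hstack([cv2.resize(a,(400,320),interpolation=2),cv2.resize(b,(400,336),interpolation=2)[:320]])[...,::-1])
E
```

```text
t: 2.5
ee_pos: [0.5329, -0.0191, 0.2584]
tcp_rot: [-0.002, -0.693, 0.721, 0.002]
force: [0.2, -0.6, -0.5]
finger_gap: -0.0003
grip_force: 0.0
[-3.57735209e-02  6.34892104e-02  2.04028744e-01  1.71604323e+00
  1.81217830e-05 -1.56590944e+00]
```

View pics/d1.png

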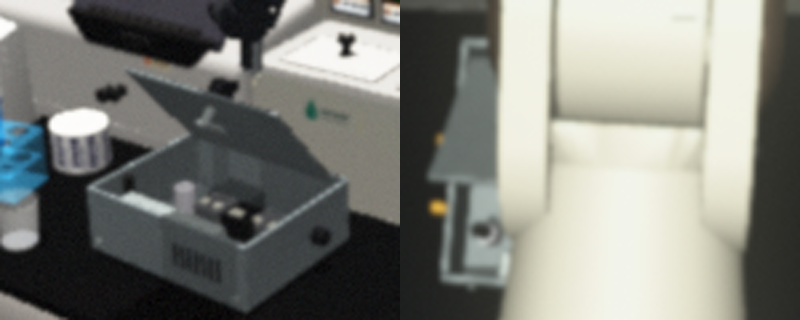

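```bash
python3 -m handwheel '[[255,[0,0,-0.04],0],[255,[0,0,-0.04],0],[255,[0,0,-0.04],0],[255,[0,0,-0.04],0],[255,[0,0,-0.04],0],[255,[0,0,-0.03],0],[255,[0,0,-0.03],0],[255,[-0.015,0,-0.03],0],[255,[-0.015,0,-0.03],0],[255,[-0.015,0,-0.03],0],[255,[-0.015,0,-0.03],0],[255,[-0.015,0,-0.03],0]]'
```

```text
t: 3.8
ee_pos: [0.5192, -0.019, 0.1803]
tcp_rot: [0.001, -0.693, 0.721, -0.001]
force: [-0.6, 0.1, 7.6]
finger_gap: 0.0001
grip_force: 3.0
```

```bash
python3 -m handwheel '[[255,[-0.02,0,-0.03],0],[255,[-0.02,0,-0.03],0],[255,[-0.02,0,-0.03],0],[255,[-0.02,0,-0.03],0],[255,[-0.015,0,-0.03],0],[255,[-0.015,0,-0.03],0],[255,[-0.015,0,-0.03],0],[255,[-0.01,0,-0.03],0],[255,[-0.005,0,-0.03],0],[255,[0,0,-0.03],0],[255,[0,0,-0.02],0],[255,[0,0,0],0]]'
```

```text
t: 5.0
ee_pos: [0.4903, -0.0189, 0.1147]
tcp_rot: [-0.0, -0.693, 0.721, 0.0]
force: [0.3, 0.1, 0.5]
finger_gap: 0.0
grip_force: 0.0
```

```bash
python3 -m handwheel '[[255,[0,0,-0.01],0],[255,[0,0,-0.01],0],[255,[0,0,-0.01],0],[255,[0,0,-0.01],0],[255,[0,0,-0.01],0],[255,[0,0,0],0],[255,[0,0,0],0]]'
```

```text
t: 5.7
ee_pos: [0.4909, -0.019, 0.1051]
tcp_rot: [0.0, -0.693, 0.721, -0.0]
force: [-0.3, -0.3, 0.5]
finger_gap: 0.0001
grip_force: 0.4
```

```bash
python3 -m handwheel '[[255,[0,0,0.1],0],[255,[0,0,0.2],0],[255,[0,-0.1,0.2],0],[0,[0,-0.15,0.1],0],[0,[0,-0.15,0],0],[0,[0,-0.15,0],0],[0,[0,-0.15,0],0],[0,[0,-0.1,0],0],[0,[0,0,0],0]]'
python3 - <<'E'
from h import *
a=cams.get_image("scene")[130:250,180:330];b=cams.get_image("top")[150:255,195:320]
cv2.imwrite("pics/e1.png",np.hstack([cv2.resize(a,(400,320),interpolation=2),cv2.resize(b,(400,336),interpolation=2)[:320]])[...,::-1])
E
```

```text
t: 6.6
ee_pos: [0.4908, -0.181, 0.2247]
tcp_rot: [-0.0, -0.692, 0.722, 0.0]
force: [-1.0, 0.6, -0.6]
finger_gap: 0.0847
grip_force: 0.0
```

View pics/e1.png

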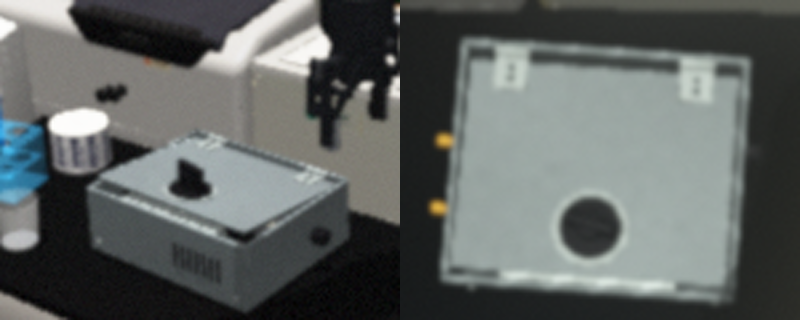

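Run:
```python
from h import *
im=cv2.imread("pics/e1.png")[170:285,535:645].max(2)
m=(im<70).astype(np.uint8);c=max(cv2.findContours(m,0,1)[0],key=cv2.contourArea)
(x,y),r=cv2.minEnclosingCircle(c);print(x,y,r)
u,v=195+(x+135)/3.2,150+(y+170)/3.2
print(plane("top",u,v,.111),plane("top",u,v,.105))
```

```text
54.99038314819336 57.0 27.30430030822754
[0.48563414 0.04290818 0.111     ] [0.48607591 0.04336768 0.105     ]
```

```bash
python3 -m handwheel '[[150,[-0.0025,0.14,0],0],[150,[-0.0025,0.14,0],0],[150,[-0.0025,0.14,0],0],[150,[-0.0025,0.14,0],0],[150,[-0.0025,0.14,0],0],[150,[-0.0025,0.14,0],0],[150,[-0.0025,0.14,0],0],[150,[-0.0025,0.14,0],0],[150,[0,0,-0.15],0],[150,[0,0,-0.15],0],[150,[0,0,-0.05],0],[150,[0,0,0],0]]' 40
python3 - <<'E'
from h import *
a=cams.get_image("scene")[145:235,200:320]
cv2.imwrite("pics/f1.png",cv2.resize(a,(800,600),interpolation=2)[...,::-1])
E
```

```text
t: 7.9
ee_pos: [0.4859, 0.0456, 0.1543]
tcp_rot: [-0.001, -0.693, 0.721, 0.001]
force: [0.3, 0.5, 0.8]
finger_gap: 0.0351
grip_force: 0.0
```

View pics/f1.png

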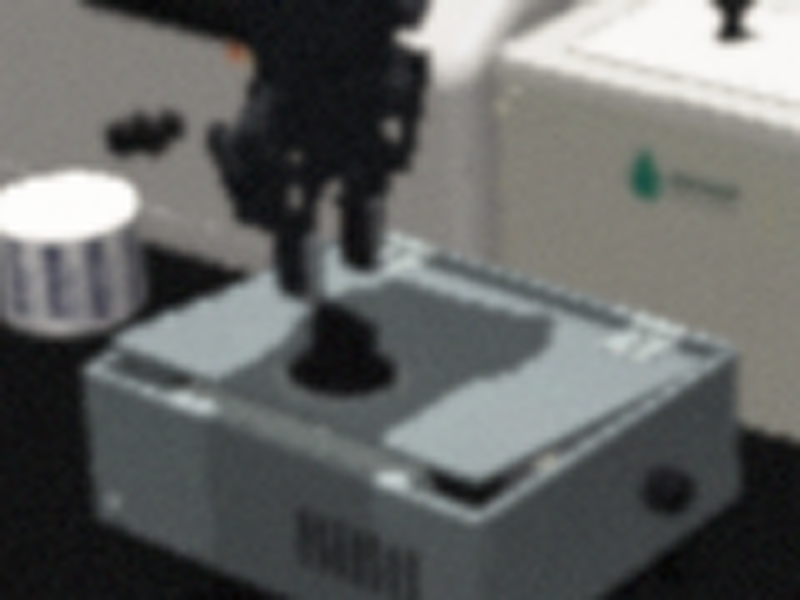

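```bash
python3 -m handwheel '[[150,[0.005,-0.015,-0.05],0],[150,[0,0,-0.05],0],[150,[0,0,-0.05],0],[150,[0,0,-0.03],0],[150,[0,0,-0.02],0],[150,[0,0,0],0]]'
```

```text
t: 8.55
ee_pos: [0.4875, 0.042, 0.1147]
tcp_rot: [-0.0, -0.693, 0.721, 0.0]
force: [0.5, 0.1, 0.5]
finger_gap: 0.0348
grip_force: 0.0
```

```bash
python3 -m handwheel '[[200,[0,0,0],0],[210,[0,0,0],0],[220,[0,0,0],0],[230,[0,0,0],0],[255,[0,0,0],0],[255,[0,0,0],0],[255,[0,0,0],0],[255,[0,0,0],0]]' 40
```

```text
t: 9.35
ee_pos: [0.4896, 0.0425, 0.1161]
tcp_rot: [0.002, -0.693, 0.721, -0.001]
force: [9.6, 3.0, -1.5]
finger_gap: 0.0105
grip_force: 39.1
```

```bash
python3 -m handwheel '[[255,[0.005,0,0],0],[255,[0.005,0,0],0],[255,[0,0,-0.005],0],[255,[0,0,-0.005],0],[255,[0,0,-0.005],0],[255,[0,0,0],0]]';python3 -m handwheel '[[255,[0,0,-0.005],0],[255,[0,0,-0.005],0],[255,[0,0,0],0]]'; python3 -m handwheel '[[255,[0,0,-0.005],0],[255,[0,0,-0.005],0],[255,[0,0,0],0]]'
```

```text
t: 9.95
ee_pos: [0.489, 0.0423, 0.1122]
tcp_rot: [-0.0, -0.693, 0.721, 0.001]
force: [-5.2, 4.2, 4.3]
finger_gap: 0.0102
grip_force: 38.6
t: 10.25
ee_pos: [0.4887, 0.0423, 0.1102]
tcp_rot: [-0.001, -0.693, 0.721, 0.001]
force: [-6.9, 3.5, 4.8]
finger_gap: 0.0097
grip_force: 38.5
t: 10.55
ee_pos: [0.4884, 0.0423, 0.1082]
tcp_rot: [-0.001, -0.693, 0.721, 0.001]
force: [-8.8, 3.5, 6.3]
finger_gap: 0.0096
grip_force: 38.8
```

```bash
python3 -m handwheel '[[255,[-0.01,0.003,0],0],[255,[0,0,-0.003],0],[255,[0,0,-0.002],0],[255,[0,0,0],0]]' | egrep 'ee_pos|force';for i in 1 ; do python3 -m handwheel '[[255,[-0.001,0,-0.003],0],[255,[0,0,-0.002],0],[255,[0,0,0],0]]' | egrep 'ee_pos|force'; done
```

```text
ee_pos: [0.4881, 0.0424, 0.1077]
force: [-1.1, -1.1, 4.5]
grip_force: 39.5
ee_pos: [0.4881, 0.0424, 0.1074]
force: [-1.3, -1.3, 9.7]
grip_force: 39.7
```

```bash
python3 -m handwheel '[[255,[-0.001,0,-0.003],0],[255,[0,0,-0.002],0],[255,[0,0,0],0]]' | egrep 'ee_pos|force'; python3 -m handwheel '[[255,[-0.001,0,-0.003],0],[255,[0,0,-0.002],0],[255,[0,0,0],0]]' | egrep 'ee_pos|force'
```

```text
ee_pos: [0.4881, 0.0424, 0.1073]
force: [-3.7, -0.9, 16.2]
grip_force: 41.1
ee_pos: [0.4882, 0.0424, 0.1072]
force: [-6.5, -0.9, 22.6]
grip_force: 42.4
```

```bash
python3 -m handwheel '[[255,[-0.004,0,0.005],0],[255,[0,0,0.001],0],[255,[0,0,0],-0.02],[255,[0,0,0],-0.02],[255,[0,0,0],-0.02],[255,[0,0,0],-0.02],[255,[0,0,0],0]]'
```

```text
t: 12.55
ee_pos: [0.4877, 0.0424, 0.1074]
tcp_rot: [0.001, -0.596, 0.803, -0.001]
force: [-1.0, -1.2, 13.3]
finger_gap: 0.0094
grip_force: 40.1
```

```bash
python3 -m handwheel '[[255,[0,0,0],-0.02],[255,[0,0,0],-0.02],[255,[0,0,0],-0.02],[255,[0,0,0],-0.02],[255,[0,0,0],-0.02],[255,[0,0,0],-0.02],[255,[0,0,0],0]]'; python3 -c "
from h import *;print(manip.read_state()['torque'])"
```

```text
t: 13.25
ee_pos: [0.4873, 0.0425, 0.1073]
tcp_rot: [0.001, -0.435, 0.9, -0.001]
force: [-2.6, 0.2, 14.5]
finger_gap: 0.0091
grip_force: 39.4
[-0.04998683  0.98137624 -0.09190697]
```

```bash
python3 -m handwheel '[[255,[0,0,0],-0.02],[255,[0,0,0],-0.02],[255,[0,0,0],-0.02],[255,[0,0,0],-0.02],[255,[0,0,0],-0.02],[255,[0,0,0],-0.02],[255,[0,0,0],0]]'; python3 -c "
from h import *;print(manip.read_state()['torque'])"
```

```text
t: 13.95
ee_pos: [0.4869, 0.0429, 0.1073]
tcp_rot: [0.001, -0.259, 0.966, 0.0]
force: [-4.0, 2.7, 15.1]
finger_gap: 0.0093
grip_force: 39.1
[ 0.48690729  1.35649125 -0.08147677]
```

```bash
python3 -m handwheel '[[255,[0,0,0],-0.02],[255,[0,0,0],-0.02],[255,[0,0,0],-0.02],[255,[0,0,0],-0.02],[255,[0,0,0],-0.02],[255,[0,0,0],-0.02],[255,[0,0,0],0]]'; python3 -c "
from h import *;print(manip.read_state()['torque'])"
```

```text
t: 14.65
ee_pos: [0.4868, 0.0433, 0.1072]
tcp_rot: [0.001, -0.073, 0.997, 0.001]
force: [-5.5, 4.5, 14.5]
finger_gap: 0.0092
grip_force: 39.5
[ 1.01333048  1.41996285 -0.08434219]
```

```bash
python3 -m handwheel '[[255,[-0.003,0.003,0],-0.02],[255,[0,0,0],-0.02],[255,[0,0,0],-0.02],[255,[0,0,0],0],[255,[0,0,0],0]]'; python3 -c "
from h import *;print(manip.read_state()['torque'])"
```

```text
t: 15.15
ee_pos: [0.4867, 0.0435, 0.1072]
tcp_rot: [0.002, 0.02, 1.0, 0.0]
force: [-2.6, 1.7, 13.3]
finger_gap: 0.0095
grip_force: 39.4
[ 0.51454791  0.860779   -0.09213098]
```

```bash
python3 -m handwheel '[[255,[0,0,0.003],0],[255,[0,0,0.003],0],[255,[0,0,0.003],0],[255,[0,0,0.002],0],[255,[0,0,0],0]]'; python3 -m handwheel '[[220,[0,0,0],0],[200,[0,0,0],0],[150,[0,0,0],0],[150,[0,0,0],0]]'
```

```text
t: 15.65
ee_pos: [0.4866, 0.0435, 0.1076]
tcp_rot: [0.001, 0.02, 1.0, 0.0]
force: [5.3, 3.2, -0.4]
finger_gap: 0.0091
grip_force: 39.0
t: 16.05
ee_pos: [0.4857, 0.0431, 0.1075]
tcp_rot: [-0.0, 0.02, 1.0, -0.0]
force: [-0.1, -1.0, 0.1]
finger_gap: 0.0351
grip_force: 0.0
```

Released freely; retreat up and look.

```bash
python3 -m handwheel '[[150,[0,0,0.03],0],[150,[0,0,0.1],0],[150,[0,0,0.2],0],[150,[0,0,0.2],0],[150,[0,-0.15,0.05],0],[150,[0,-0.2,0],0],[150,[0,-0.2,0],0],[150,[0,-0.2,0],0],[150,[0,-0.2,0],0],[150,[0,-0.1,0],0],[150,[0,0,0],0],[150,[0,0,0],0]]'
python3 - <<'E'
from h import *
a=cams.get_image("scene")[130:250,180:330];b=cams.get_image("top")[150:255,195:320]
cv2.imwrite("pics/g1.png",np.hstack([cv2.resize(a,(400,320),interpolation=2),cv2.resize(b,(400,336),interpolation=2)[:320]])[...,::-1])
E
```

```text
t: 17.25
ee_pos: [0.4857, -0.1668, 0.2239]
tcp_rot: [-0.0, 0.021, 1.0, 0.0]
force: [0.1, -0.3, 0.6]
finger_gap: 0.0353
grip_force: 0.0
```

View pics/g1.png

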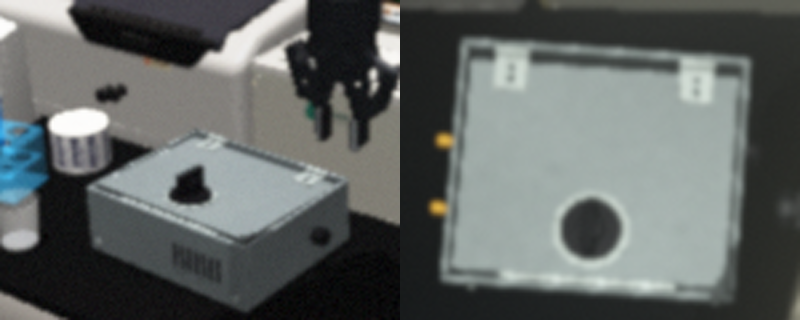

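The hatch lies level with the rim and the wing points to the front edge (knob at about (590,228) in the top crop). The cup and roll have not moved.

```bash
python3 -c "
from rig import order;print(order.sign_off())"
```

```text
the job is handed in; nothing more can be done
None
```

The hatch is down and latched with the knob turned about 90° clockwise, it stayed shut by itself when I let go, and the job was handed in at about 17 s; the sign-off gave no verdict.

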